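Load the green filter and index it to the lamp

ROBOT

A 7-joint arm with a two-finger parallel gripper is mounted at the origin on the work surface. World frame = base frame: x ahead of the robot, y to its left, z up, the work surface at z = 0. Lengths are in mm, angles in rad, forces in N, time in s.
With the tool pointing down it reaches from about 400 to 850 mm from the base axis. Payload 10.4 kg.
Tool frame: the origin (TCP) lies midway between the tips of the shut fingers; the grasp point (between the pads) lies 19 mm behind it (env.tcp_to_grasp is the distance from the TCP to the grasp point, in mm); z points along the fingers, y is the line along which they close (so a half turn about z gives the same grasp; the last joint's range is limited). The gripper opens to 85 mm and grips with 20 to 120 N. Pads are 22 mm wide; open, the fingers measure 114 mm over their backs; the gripper's body (76 mm by 85 mm) begins 54 mm behind the grasp point. The pads swing forward as they close: fully open they stand 13 mm farther back than shut.
Start: joints at [1.195, 0.332, -0.065, 1.46, 0.022, 1.35, -0.088], TCP at [215.976, -586.52, 231.338] pointing down, gripper open.
Joint ranges: [-2.6, 2.6], [-0.5, 2.12], [-1.47, 1.34], [0.16, 2.42], [-1.27, 4.41], [0.06, 2.06], [-2.6, 2.6]. Speed limits (rad/s): [2.22, 2.22, 2.79, 2.79, 3.14, 3.14, 3.14].

INTERFACE

Orientations are given as a 3x3 rotation matrix whose columns are the frame's x, y, z axes.
In Python, from workcell import env, imaging, ticket gives the robot as it stands.
- The arm moves only by the tool drive_tool, never from a script. Its argument "deltas" is a list of rows, each a list of 7 numbers: the closure in counts, from 0 (fully open) to 255 (shut), then the shift along the tool's x, y, z normalised to -1 to 1, where 1 is 0.04 m, then the turn, a rotation vector about the tool's x, y, z normalised to -1 to 1, where 1 is 0.08 rad. In form: [[hand, tx, ty, tz, ax, ay, az], ...]. A call has 1 to 20 rows; each row shifts and turns the commanded pose from where the row before left it, along the tool's axes as they then stand; what a row does not reach is not made up. A row lasts 1/12 s, in which the tool goes at most 41.7 mm and 7.16 degrees, less where a joint would pass 70% of its speed; a pose out of reach is approached as far as the arm can. A call with a number of a shift or a turn outside -1 to 1 is refused whole. A call with a gripper value outside its range is refused whole. The fingers move at their own pace and stop on an object; "squeeze" is the grip in N (left out, the last holds). Time passes only in rows, so rows that do not move let the fingers close. It gives the time, the measured TCP pose, the force, the opening and the grip force at its end, in the units of the state.
- env.read_state(): the state, without advancing time (a new reading comes with each control period).
- imaging.capture(name): name is "scene" or "top" or "wrist"; returns (picture, depth): 480x640x3 uint8, red, green, blue; 480x640 float32, mm along the optical axis (not along the pixel's ray), 0 where there is no reading.
- imaging.calibration(name): a dict with "intrinsics" (3x3 intrinsics, pixels), "distortion" ([k1, k2, p1, p2, k3] as OpenCV has them; the pictures are not rectified), "T" (4x4, takes a point from camera to world coordinates); the wrist camera has in their place "tool_from_camera" (4x4, takes a point from camera to tool coordinates, whose origin is the TCP and whose axes are the flange's). Camera axes: x right, y down, z forward; pixel columns grow to the right and rows downward; lengths in mm; the calibration is good to about 2 mm. A picture is of the moment at which its call begins: read the wrist's pose just before it. calibration takes no time and is no camera call.
- ticket.finish_job(): hands the job in; it is judged then, once.
Trained networks look in the newest picture that a camera, given by its name, has taken for a name from the list of things; names that differ only in an ending like _2 or _b are one class to them, and where a whole thing is asked for, a point or a joint stands for the part that bears it (a point fixed in the world has none). Each returns a list of dicts, best first, with "score" (0 to 1); they miss things now and then, are a little off and sometimes report something else, mostly with a low value. They report only what shows in the picture. A call takes as long as a camera call. They do not tell look-alikes from the thing itself.
- imaging.spot_in(camera, query): "location" ([x, y, z] in mm, in world coordinates, good to about 4 mm: the middle of the surface that is visible of it).
- imaging.masks_of(camera, query): "mask" (480x640 bool, what is visible of it).
The state is a dict: "time_s": time; "joints": joint angles; "joint_vel": joint speeds; "tau": joint torques, N m; "position": TCP position; "tcp_rot": TCP orientation; "contact_force": force on the tool from outside, world axes, zero at the start; "moment": the same for the moment, N m; "gripper_width": finger opening in mm; "finger_force": force on a finger pad.
Only numpy, scipy, OpenCV 4.12 (cv2) and the standard library are available. Lean on these libraries where they do the work, as an engineer would, in place of code of your own. Each camera call takes 0.05 s, during which the arm holds its last target. There are 200 camera calls.

TASK

Lift the green filter canister off the free-spinning turntable and stand it in the empty pocket of the filter wheel while the wheel is at its home stop, then let go of it. Then grip the lilac knob and turn it clockwise, counting three clicks from home and never going on towards the fourth, so that the canister faces the lamp block at the green mark. Finish while holding the knob still at that third stop; leave the other two canisters standing on the turntable and do not disturb the other things on the bench.

Things in the scene. Friction and masses are not known exactly. Their poses are not given: they have to be found in the camera images.
- green: upright filter canister, a cylinder 30 mm in diameter and 45 mm tall with black end caps and green glass between them, and a spot of the same colour (green) on its top, about 60 g; origin at the centre of its underside, z up. It is the one to move.
- amber: upright filter canister, a cylinder 30 mm in diameter and 45 mm tall with black end caps and amber glass between them, and a spot of the same colour (amber) on its top, about 60 g; origin at the centre of its underside, z up. It stays on the turntable.
- blue: upright filter canister, a cylinder 30 mm in diameter and 45 mm tall with black end caps and blue glass between them, and a spot of the same colour (blue) on its top, about 60 g; origin at the centre of its underside, z up. It stays on the turntable.
- platter: aluminium turntable plate, 180 mm in diameter, spinning freely about its vertical axis at the lightest push and carrying the canisters, which stand 55 mm from its centre, about 95 mm apart; origin at the centre of the plate's underside, its top 10 mm higher (45 mm above the table)
- pocket (a point): centre of the floor of the only pocket on the black filter wheel (188 mm in diameter, top 42 mm above the table): an upright aluminium collar 36 mm inside, 45 mm outside, 12 mm high, 70 mm from the wheel's axis. A canister stands in it on the wheel's top, 33 mm of it showing. Its x axis points from the wheel's axis outward through the pocket, z up
- knob: lilac bar knob fixed to the middle of the wheel, which turns with it: an upright bar 44 mm long (along its x, towards the pocket), 14 mm thick (along its y), from 60 to 102 mm above the table, on a round aluminium hub 40 mm across; origin on the axis at the wheel's top, 42 mm above the table; z up. A white mark on the bar's top is on the pocket's side
- knob_grip (a point): point on the knob's axis at the height to grip the bar, 84 mm above the table; same axes as the knob
- wheel (a joint): turn of wheel, pocket and knob, rad, growing clockwise seen from above: 0 at the home stop, where it starts and cannot turn back (pocket at the yellow mark), one click each 0.419 rad (24 degrees), third click at 1.257 (pocket at the green mark and lamp block), solid end at 2.094 (fifth). A spring follower pulls it into each stop: about 0.17 N m to leave one, falling to nothing halfway, then it snaps forward; it stays in a stop by itself
- beam (a point): point fixed to the white base (230 mm in diameter, 30 mm high), 70 mm from the wheel's axis and 42 mm above the table, where the pocket's floor lies at the third click; just outside it on the base's rim stand the green mark and a black lamp block 62 mm high with a green spot. The base does not move, and may stand left or right of the turntable
- slide_tray: orange slide tray 130 x 200 mm, 22 mm high, a bystander; origin at its underside
- mouse: black computer mouse 105 x 60 mm, 30 mm high, a bystander; origin at its underside
- oil: small amber bottle, 34 mm across, 70 mm tall, a bystander; origin at its underside
- petri: closed clear dish, 92 mm across, 30 mm high, a bystander; origin at its underside
- driver: red-handled screwdriver 160 mm long lying on the table, a bystander; origin near its middle
There are look-alikes about, which are no part of the job. What is shaped like the green but red is not meant.

How it is judged:
By the outcome, as a careful person would: the job done as asked, in the order asked, and still so for the second after the job is handed in, while the arm keeps its last pose, push and grip.
It also fails if it takes over 54 s, if anything falls off the work surface, if the arm or the gripper's body presses on something with over 40 N, if the wrist force passes 120 N, or if a joint passes its speed limit or range.

## Working session

There is one attempt and no reset: what is moved stays moved. The work goes in short steps, Python scripts to look and compute and a tool call to move; the robot and the scene stay as the last step left them, time stands still between calls to the robot, and variables do not carry over. Pictures are saved under pics/ and viewed, at most 13 in all, crops included, and the job is handed in when it is done.

Besides the shell and the picture viewer there is one more tool, called after ">>>" as name(argument=value, ...) on one line, values as JSON. drive_tool: Moves the arm, as the interface text tells. Its arguments: {"type":"object","properties":{"deltas":{"type":"array","items":{"type":"array","items":{"type":"number"}}},"squeeze":{"type":"number"}},"required":["deltas"]}

```bash
ls; mkdir -p pics
python3 - <<'E'
from workcell import env, imaging
import cv2,numpy as np
s=env.read_state(); print({k:np.round(v,3).tolist() for k,v in s.items()}, env.tcp_to_grasp)
a,_=imaging.capture("scene"); b,_=imaging.capture("top")
for n,p in(("scene",a),("top",b)):
    cv2.imwrite(f"pics/{n}0.png",p[:,:,::-1]); np.save(f"{n}0.npy",p)
for q in("green","amber","blue","platter","pocket","knob","wheel"):
    for c in("scene","top"):
        print(q,c,[(np.round(d["location"],0).tolist(),round(d["score"],2)) for d in imaging.spot_in(c,q)])
for c in("scene","top"):print(c,imaging.calibration(c))
print(imaging.calibration("wrist"))
E
```

```text
pics
{'time_s': 0.0, 'joints': [1.195, 0.333, -0.065, 1.461, 0.022, 1.35, -0.088], 'joint_vel': [-0.002, -0.001, -0.001, 0.0, -0.0, -0.001, 0.001], 'tau': [-0.0, -62.545, 0.049, -39.16, 0.016, 0.01, -0.0], 'position': [215.816, -586.142, 230.524], 'tcp_rot': [[0.938, 0.346, -0.001], [0.346, -0.938, 0.001], [-0.0, -0.001, -1.0]], 'contact_force': [0.097, 0.088, -0.098], 'moment': [0.035, -0.008, 0.049], 'finger_force': 0.0, 'gripper_width': 85.297} 18.700000000000003
green scene [([594.0, 46.0, 33.0], 0.8), ([610.0, 220.0, 81.0], 0.58)]
green top [([593.0, -490.0, 29.0], 0.65), ([564.0, -213.0, 41.0], 0.63), ([596.0, 223.0, 90.0], 0.52), ([575.0, 48.0, 46.0], 0.46)]
amber scene [([527.0, 186.0, 75.0], 0.57), ([579.0, -213.0, 81.0], 0.47)]
amber top [([549.0, 229.0, 48.0], 0.71), ([516.0, 186.0, 92.0], 0.47)]
blue scene [([531.0, 270.0, 79.0], 0.48)]
blue top [([523.0, 273.0, 91.0], 0.46)]
platter scene [([566.0, 226.0, 47.0], 0.57)]
platter top [([548.0, 229.0, 48.0], 0.96)]
pocket scene [([586.0, -211.0, 43.0], 0.74)]
pocket top [([567.0, -210.0, 41.0], 0.8)]
knob scene [([578.0, -21
[... 1315 characters left out ...]
 [ 0.00000000e+00,  0.00000000e+00,  0.00000000e+00,
         1.00000000e+00]])}
{'intrinsics': array([[352.1340115 ,   0.        , 319.62019405],
       [  0.        , 352.1340115 , 239.64578334],
       [  0.        ,   0.        ,   1.        ]]), 'distortion': array([-0.01886917,  0.        ,  0.        ,  0.        ,  0.        ]), 'tool_from_camera': array([[-3.78427640e-05, -9.53814803e-01, -3.00395272e-01,
         7.72588240e+01],
       [ 9.99999964e-01,  4.37656525e-05, -2.64941220e-04,
        -6.04170784e-01],
       [ 2.65851853e-04, -3.00395271e-01,  9.53814767e-01,
        -1.42761761e+02],
       [ 0.00000000e+00,  0.00000000e+00,  0.00000000e+00,
         1.00000000e+00]])}
```

View pics/top0.png

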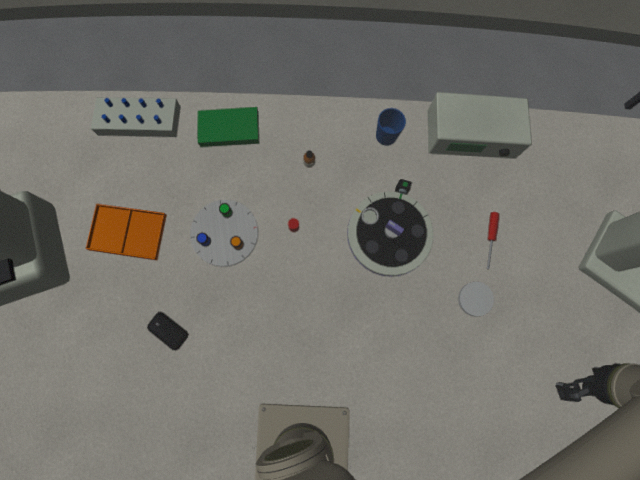

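View pics/scene0.png

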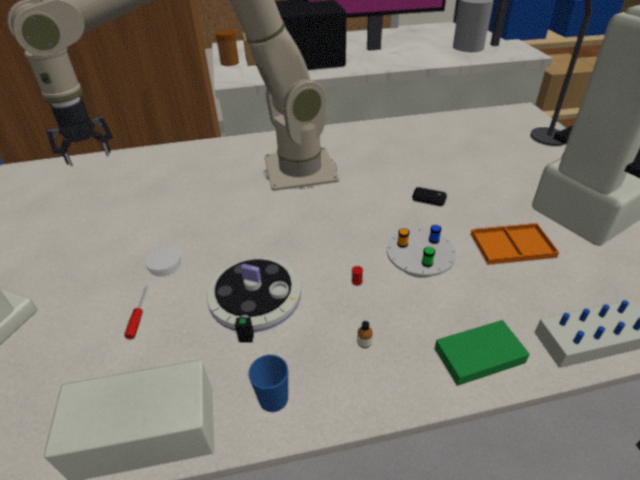

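Top view: green canister at about (225,209), pocket collar (370,216), knob (394,228), lamp block (403,187) and red look-alike (293,225). The scene view shows the same layout, and the other two canisters are clear of green. I'll move the wrist camera over the wheel next.

>>> drive_tool(deltas=[[0,0,0,0,0,0,-0.94],[0,0,0,0,0,0,-0.94],[0,0,0,0,0,0,-0.94],[0,0,0,0,0,0,-0.94],[0,0,0,0,0,0,-0.94],[0,0,0,0,0,0,-0.94],[0,0,0,0,0,0,-0.94],[0,0,0,0,0,0,-0.94],[0,0,0,0,0,0,-0.94],[0,0,0,0,0,0,-0.94]])

```text
time_s: 1.63
position: [216.0, -586.5, 231.3]
tcp_rot: [[0.446, 0.895, 0.0], [0.895, -0.446, -0.0], [-0.0, 0.0, -1.0]]
contact_force: [-0.2, 0.2, 0.0]
gripper_width: 85.4
finger_force: 0.0
```

>>> drive_tool(deltas=[[0,0.6,0.2,-0.04,0,0,0],[0,0.7,0.23,-0.04,0,0,0],[0,0.7,0.23,-0.04,0,0,0],[0,0.7,0.23,-0.04,0,0,0],[0,0.7,0.23,-0.04,0,0,0],[0,0.7,0.23,-0.04,0,0,0],[0,0.7,0.23,-0.04,0,0,0],[0,0.7,0.23,-0.04,0,0,0],[0,0.7,0.23,-0.04,0,0,0],[0,0.7,0.23,-0.04,0,0,0],[0,0.7,0.23,-0.04,0,0,0],[0,0.7,0.23,-0.04,0,0,0],[0,0.7,0.23,-0.04,0,0,0],[0,0.7,0.23,-0.04,0,0,0],[0,0.7,0.23,-0.04,0,0,0],[0,0.3,0.1,0,0,0,0]])

```text
time_s: 2.97
position: [536.7, -263.4, 255.7]
tcp_rot: [[0.445, 0.895, 0.002], [0.895, -0.445, 0.001], [0.002, 0.001, -1.0]]
contact_force: [-0.4, 1.1, -0.3]
gripper_width: 85.5
finger_force: 0.0
```

```bash
cat > h.py <<'E'
from workcell import env, imaging
import cv2, numpy as np
def cam(name):
    c=imaging.calibration(name)
    if name!="wrist": return c["intrinsics"],c["distortion"],c["T"]
    s=env.read_state(); T=np.eye(4); T[:3,:3]=s["tcp_rot"]; T[:3,3]=s["position"]
    return c["intrinsics"],c["distortion"],T@c["tool_from_camera"]
def shot(name,out):
    c=cam(name); p,d=imaging.capture(name)
    cv2.imwrite(f"pics/{out}.png",p[:,:,::-1]); np.savez(out,p=p,d=d,K=c[0],D=c[1],T=c[2]); return p,d,c
def load(out):
    z=np.load(out+".npz"); return z["p"],z["d"],(z["K"],z["D"],z["T"])
def rays(c,uv):
    n=cv2.undistortPoints(np.float64(uv).reshape(-1,1,2),c[0],c[1])[:,0]
    return c[2][:3,3],np.c_[n,np.ones(len(n))]@c[2][:3,:3].T
def at_z(c,uv,z):
    o,r=rays(c,uv); return o+r*((z-o[2])/r[:,2])[:,None]
def cloud(d,c):
    v,u=np.nonzero(d>0); n=cv2.undistortPoints(np.c_[u,v].astype(float).reshape(-1,1,2),c[0],c[1])[:,0]
    return u,v,(np.c_[n,np.ones(len(n))]*d[v,u][:,None])@c[2][:3,:3].T+c[2][:3,3]
def tri(views):
    A=np.zeros((3,3));b=np.zeros(3)
    for c,uv in views:
        o,r=rays(c,[uv]); r=r[0]/np.linalg.norm(r[0]); P=np.eye(3)-np.outer(r,r); A+=P;b+=P@o
    return np.linalg.solve(A,b)
def hsv(p): return cv2.cvtColor(p,cv2.COLOR_RGB2HSV)
def plan(target,yaw_deg=None):
    "print tool-axis shift in drive units from here, after turning to yaw"
    s=env.read_state(); R=s["tcp_rot"]; yaw=np.degrees(np.arctan2(R[1,0],R[0,0])); y=yaw if yaw_deg is None else yaw_deg
    t=np.radians(y); Rn=np.array([[np.cos(t),np.sin(t),0],[np.sin(t),-np.cos(t),0],[0,0,-1]])
    print("yaw now",yaw.round(2),"turn az units",round(-np.radians((y-yaw+180)%360-180)/.08,2),"shift units",(Rn.T@(np.array(target)-s["position"])/40).round(3))
E
python3 - <<'E'
from h import *
p,d,c=shot("wrist","w1")
u,v,X=cloud(d,c)
H=hsv(p)[v,u]
m=(X[:,2]>96)&(X[:,2]<110)&(abs(X[:,0]-565)<60)&(abs(X[:,1]+208)<60)
print("knob top",m.sum(),X[m].mean(0),u[m].mean(),v[m].mean())
E
```

```text
knob top 921 [ 571.55543731 -209.18497081  101.70363976] 328.3170466883822 146.43648208469057
```

View pics/w1.png

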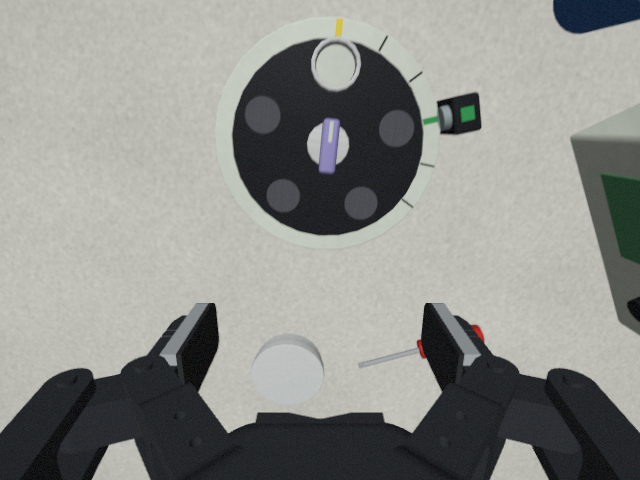

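The wrist view shows the pocket collar at (335,64), the knob at (330,146) with its white mark towards the pocket, the yellow mark at (339,27) and the lamp at (460,113). I'll take a second view further forward so I can triangulate.

>>> drive_tool(deltas=[[0,0.5,0,0.2,0,0,0],[0,0.7,0,0.2,0,0,0],[0,0.5,0,0.1,0,0,0],[0,0,0,0,0,0,0],[0,0,0,0,0,0,0]])

```text
time_s: 3.43
position: [564.5, -206.3, 235.0]
tcp_rot: [[0.448, 0.894, -0.001], [0.894, -0.448, 0.0], [-0.0, -0.001, -1.0]]
contact_force: [0.6, -0.1, -0.2]
gripper_width: 85.7
finger_force: 0.0
```

```bash
cat > m.py <<'E'
from h import *
def wheel(out):
    p,d,c=load(out); u,v,X=cloud(d,c); h=hsv(p)
    near=lambda r,z0,z1:(np.hypot(X[:,0]-567,X[:,1]+208)<r)&(X[:,2]>z0)&(X[:,2]<z1)
    print(out,"z wheel",np.median(X[near(90,38,46)&(h[v,u][:,2]<60),2]),"z collar",np.percentile(X[near(100,49,58),2],[50,90]),"z bar",np.percentile(X[near(40,95,110),2],[50,90]))
    # bar: lilac pixels -> rays at its top
    lil=cv2.inRange(h,(110,40,60),(150,255,255)); k,lab,st,ce=cv2.connectedComponentsWithStats(lil)
    i=[j for j in range(1,k) if st[j,4]>100]; 
    m=near(40,98,106); pts=at_z(c,np.c_[u[m],v[m]],102); r=cv2.minAreaRect(np.float32(pts[:,:2])); print(" bar depth rect",r)
    # collar: depth points ring
    m=near(105,51,57)&(h[v,u][:,2]>90); Y=X[m][:,:2]
    hull=cv2.convexHull(np.float32(at_z(c,np.c_[u[m],v[m]],54)[:,:2])); print(" collar circle depth",cv2.minEnclosingCircle(hull),len(Y))
    # black disc
    m=near(97,36,46)&(h[v,u][:,2]<70); Q=np.float32(at_z(c,np.c_[u[m],v[m]],42)[:,:2]); print(" disc hull",cv2.fitEllipse(cv2.convexHull(Q)))
if __name__=="__main__":
    shot("wrist","w2"); wheel("w1"); wheel("w2")
E
python3 m.py
```

```text
w1 z wheel 42.11807850875249 z collar [53.82042048 55.03382767] z bar [101.84986359 102.88955825]
 bar depth rect ((571.3218994140625, -209.57940673828125), (43.66679000854492, 13.87470817565918), 58.04169845581055)
 collar circle depth ((601.61328125, -170.03746032714844), 42.75957489013672) 651
 disc hull ((571.84521484375, -209.41270446777344), (184.31695556640625, 185.25746154785156), 29.389921188354492)
w2 z wheel 42.110148672144476 z collar [53.77439143 54.92857769] z bar [101.84745481 102.97086884]
 bar depth rect ((571.6820678710938, -208.84426879882812), (43.874427795410156, 13.806784629821777), 57.93613052368164)
 collar circle depth ((587.5035400390625, -174.09201049804688), 53.833377838134766) 688
 disc hull ((571.1668090820312, -210.29226684570312), (185.3202362060547, 185.62628173828125), 134.64903259277344)
```

View pics/w2.png

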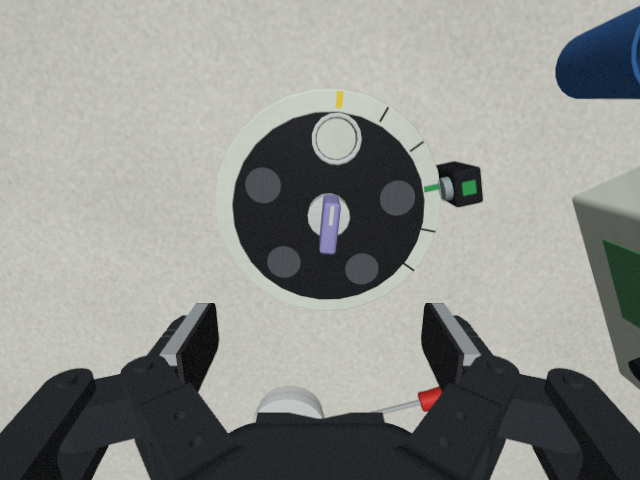

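The second view shows the collar at (336,138) and the knob bar at (330,223). Next I'll refine the collar centre and pin down green and the platter from the top and scene views.

Run:
```python
from h import *
P=np.array([571.5+70*np.cos(np.radians(58)),-209.3+70*np.sin(np.radians(58))]); print("pred",P)
for o in("w1","w2"):
    p,d,c=load(o); u,v,X=cloud(d,c)
    for lo in (51,52.5):
        m=(np.hypot(*(X[:,:2]-P).T)<27)&(X[:,2]>lo)&(X[:,2]<57)
        Q=at_z(c,np.c_[u[m],v[m]],54)[:,:2]
        f=lambda q:np.hypot(*(Q-q[:2]).T)-20.25
        from scipy.optimize import least_squares
        r=least_squares(f,P,loss="soft_l1",f_scale=2).x; rr=np.hypot(*(Q-r).T)
        print(o,lo,m.sum(),r.round(1),np.percentile(rr,[2,50,98]).round(1), cv2.minEnclosingCircle(cv2.convexHull(np.float32(Q))))
# green, others in top and scene
tri_={}
for n in("top","scene"):
    p=np.load(n+"0.npy"); np.savez(n+"0",p=p); c=cam(n); h=hsv(p)
    for col,lo,hi in(("green",(50,120,50),(75,255,255)),("blue",(105,150,60),(125,255,255)),("amber",(10,150,120),(25,255,255))):
        k,l,st,ce=cv2.connectedComponentsWithStats(cv2.inRange(h,lo,hi))
        print(n,col,[(ce[j].round(1).tolist(),at_z(c,[ce[j]],88)[0,:2].round(0).tolist(),int(st[j,4])) for j in range(1,k) if 8<st[j,4]<400])
```

```text
pred [ 608.5943485  -149.93663327]
w1 51 726 [ 608.1 -150.8] [18.3 20.4 22.5] ((608.0670776367188, -150.75070190429688), 22.63138198852539)
w1 52.5 662 [ 608.2 -150.7] [18.5 20.5 22.3] ((608.2692260742188, -150.81321716308594), 22.56910514831543)
w2 51 675 [ 608.4 -150.2] [18.3 20.3 22.2] ((608.4537353515625, -150.25917053222656), 22.411624908447266)
w2 52.5 629 [ 608.4 -150.2] [18.4 20.3 22.1] ((608.336669921875, -150.2959442138672), 22.305892944335938)
top green [([404.8, 183.8], [686.0, -235.0], 20), ([224.0, 208.0], [601.0, 227.0], 69)]
top blue [([106.7, 100.1], [897.0, 585.0], 12), ([123.4, 100.4], [897.0, 536.0], 13), ([140.8, 100.5], [897.0, 486.0], 11), ([158.4, 100.5], [898.0, 436.0], 11), ([103.8, 116.5], [847.0, 585.0], 11), ([120.9, 116.6], [848.0, 536.0], 11), ([138.5, 117.0], [847.0, 485.0], 14), ([155.8, 117.2], [848.0, 437.0], 11), ([385.5, 128.9], [838.0, -184.0], 12), ([390.9, 130.8], [833.0, -199.0], 9), ([201.3, 237.5], [521.0, 278.0], 64)]
top amber [([158.0, 212.3], [582.0, 398.0], 11), ([235.4, 241.0], [516.0, 191.0], 55)]
scene green [([428.8, 250.9], [602.0, 225.0], 55), ([427.5, 260.0], [632.0, 209.0], 81), ([241.9, 320.6], [718.0, -241.0], 38)]
scene blue [([491.4, 20.6], [-1288.0, 1405.0], 14), ([559.1, 21.9], [-1172.0, 1798.0], 15), ([435.7, 228.3], [523.0, 276.0], 43), ([434.2, 236.8], [555.0, 258.0], 72), ([622.7, 306.1], [869.0, 567.0], 46), ([603.8, 310.0], [869.0, 519.0], 45), ([584.3, 314.2], [869.0, 470.0], 43), ([564.3, 318.5], [869.0, 422.0], 47), ([637.3, 324.5], [920.0, 562.0], 34), ([618.8, 327.5], [917.0, 518.0], 52), ([599.0, 331.8], [917.0, 471.0], 55), ([578.5, 336.4], [917.0, 422.0], 52)]
scene amber [([403.4, 231.3], [516.0, 190.0], 40), ([405.8, 240.3], [551.0, 183.0], 16), ([369.0, 332.2], [808.0, 12.0], 21)]
```

>>> drive_tool(deltas=[[0,0,0,0,0,0,-0.86],[0,0,0,0,0,0,-0.86],[0,0,0,0,0,0,-0.86],[0,0,0,0,0,0,-0.86],[0,0,0,0,0,0,-0.86],[0,0,0,0,0,0,-0.86],[0,0.7,0.03,0.03,0,0,0],[0,0.7,0.03,0.03,0,0,0],[0,0.7,0.03,0.03,0,0,0],[0,0.7,0.03,0.03,0,0,0],[0,0.7,0.03,0.03,0,0,0],[0,0.7,0.03,0.03,0,0,0],[0,0.7,0.03,0.03,0,0,0],[0,0.7,0.03,0.03,0,0,0],[0,0.7,0.03,0.03,0,0,0],[0,0.7,0.03,0.03,0,0,0],[0,0.7,0.03,0.03,0,0,0],[0,0.7,0.03,0.03,0,0,0],[0,0.7,0.03,0.03,0,0,0],[0,0,0,0,0,0,0]])

```text
time_s: 5.15
position: [598.9, 160.8, 219.7]
tcp_rot: [[0.048, 0.999, -0.0], [0.999, -0.048, 0.002], [0.002, -0.0, -1.0]]
contact_force: [-1.1, 0.9, -0.5]
gripper_width: 85.4
finger_force: 0.0
```

```bash
cat > g.py <<'E'
from h import *
import sys
p,d,c=shot("wrist",sys.argv[1]); u,v,X=cloud(d,c); h=hsv(p)
G0=np.array([601.5,226.])
m=(np.hypot(*(X[:,:2]-G0).T)<25)&(X[:,2]>84)&(X[:,2]<95)
print("canister top z",np.median(X[m,2]))
Q=at_z(c,np.c_[u[m],v[m]],90)[:,:2]; print("green circ",cv2.minEnclosingCircle(np.float32(Q)))
k,l,st,ce=cv2.connectedComponentsWithStats(cv2.inRange(h,(50,120,50),(75,255,255)))
print([(ce[j].round(1),at_z(c,[ce[j]],90)[0].round(1),st[j,4]) for j in range(1,k) if st[j,4]>60])
m=(np.hypot(X[:,0]-548,X[:,1]-229)<100)&(X[:,2]>42)&(X[:,2]<48)
e=cv2.convexHull(np.float32(X[m][:,:2])); print("platter z",np.median(X[m,2]),cv2.fitEllipse(e))
plan([*G0,130],87)
E
python3 g.py w3
```

```text
canister top z 90.27890759714529
green circ ((602.0582885742188, 226.86837768554688), 14.882065773010254)
[(array([596. ,  99.5]), array([805.5, 250.4,  90. ]), np.int32(16907)), (array([319.7, 146.1]), array([602.2, 226.3,  90. ]), np.int32(826))]
platter z 45.15386035543514 ((548.5843505859375, 231.81564331054688), (178.7470245361328, 179.32846069335938), 70.87122344970703)
yaw now 87.12 turn az units 0.03 shift units [ 1.706 -0.035  2.242]
```

View pics/w3.png

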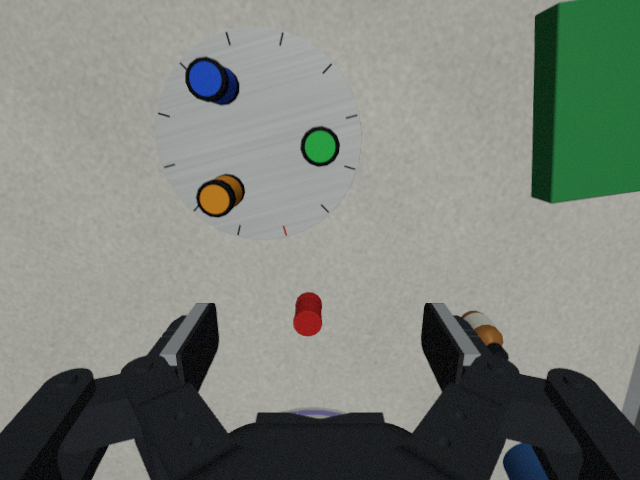

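>>> drive_tool(deltas=[[0,0.4,0,0.2,0,0,0],[0,0.6,0,0.3,0,0,0],[0,0.45,0,0.3,0,0,0],[0,0.2,0,0.4,0,0,0],[0,0,0,0.6,0,0,0],[0,0,0,0.6,0,0,0],[0,0,0,0.6,0,0,0],[0,0,0,0.5,0,0,0],[0,0,0,0.3,0,0,0],[0,0,0,0.2,0,0,0],[0,0,0,0,0,0,0],[0,0,0,0,0,0,0]], squeeze=30)

```text
time_s: 6.2
position: [603.7, 221.3, 60.4]
tcp_rot: [[0.054, 0.999, 0.001], [0.999, -0.054, -0.0], [-0.0, 0.001, -1.0]]
contact_force: [-0.2, 0.2, 0.2]
gripper_width: 85.2
finger_force: 0.0
```

Run:
```python
from h import *
p,d,c=shot("wrist","w4"); h=hsv(p); u,v,X=cloud(d,c)
k,l,st,ce=cv2.connectedComponentsWithStats(cv2.inRange(h,(50,120,50),(75,255,255)))
print([(ce[j].round(1),at_z(c,[ce[j]],90)[0].round(1),st[j,4]) for j in range(1,k) if st[j,4]>60])
plan([602.1,226.6,60])
```

```text
[(array([315.9, 281.3]), array([604.1, 247.9,  90. ]), np.int32(1475)), (array([314.3, 334.5]), array([602.3, 226.6,  90. ]), np.int32(2771))]
yaw now 86.92 turn az units -0.0 shift units [ 0.119 -0.052  0.025]
```

View pics/w4.png

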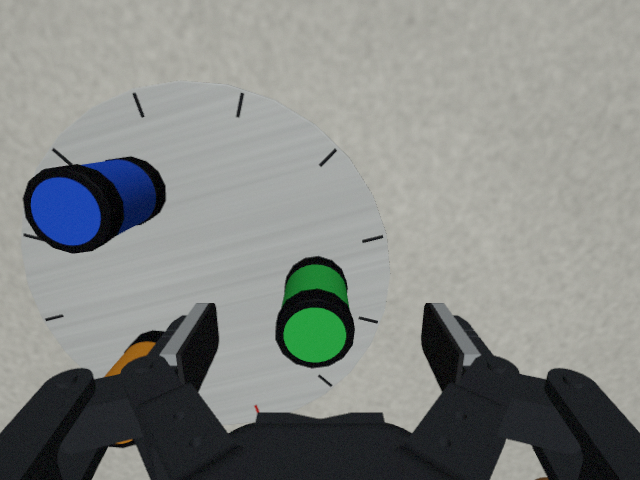

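The green canister sits centred between the open pads at (315,335), and amber and blue are clear. I'll apply a small correction and grip.

>>> drive_tool(deltas=[[0,0.12,-0.05,0.0,0,0,0],[0,0,0,0,0,0,0],[255,0,0,0,0,0,0],[255,0,0,0,0,0,0],[255,0,0,0,0,0,0],[255,0,0,0,0,0,0],[255,0,0,0,0,0,0],[255,0,0,0,0,0,0],[255,0,0,0,0,0,0],[255,0,0,0,0,0,0],[255,0,0,0,0,0,0],[255,0,0,0,0,0,0]], squeeze=30)

```text
time_s: 7.25
position: [601.4, 226.8, 59.9]
tcp_rot: [[0.053, 0.999, 0.0], [0.999, -0.053, -0.0], [-0.0, 0.0, -1.0]]
contact_force: [0.5, -0.3, 3.1]
gripper_width: 29.2
finger_force: 29.8
```

>>> drive_tool(deltas=[[255,0,0,-0.1,0,0,0],[255,0,0,-0.3,0,0,0],[255,0,0,-0.5,0,0,0],[255,0,0,-0.6,0,0,0],[255,0,0,-0.6,0,0,0],[255,0,0,-0.5,0,0,0],[255,0,0,-0.3,0,0,0],[255,0,0,-0.1,0,0,0.4],[255,0,0,0,0,0,0.8],[255,0,0,0,0,0,0.85],[255,0,0,0,0,0,0.85],[255,0,0,0,0,0,0.85],[255,0,0,0,0,0,0.85],[255,0,0,0,0,0,0.8],[255,0,0,0,0,0,0.4],[255,0,0,0,0,0,0.1],[255,0,0,0,0,0,0.1],[255,0,0,0,0,0,0]])

```text
time_s: 8.75
position: [601.2, 226.8, 179.7]
tcp_rot: [[0.508, 0.861, -0.0], [0.861, -0.508, -0.0], [-0.0, -0.0, -1.0]]
contact_force: [-0.4, 0.3, -1.5]
gripper_width: 29.1
finger_force: 29.7
```

Run:
```python
from h import *
p,d,c=shot("wrist","w5"); h=hsv(p)
k,l,st,ce=cv2.connectedComponentsWithStats(cv2.inRange(h,(50,120,50),(75,255,255)))
s=env.read_state(); print(s["position"],s["time_s"])
z=s["position"][2]+30
print([(ce[j].round(1),at_z(c,[ce[j]],z)[0].round(1),st[j,4]) for j in range(1,k) if st[j,4]>300])
plan([608.3,-150.5,s["position"][2]],58)
```

```text
[601.27189973 226.75681717 179.69187369] 8.8
[(array([588.2,  64.9]), array([717.9, 269.4, 209.7]), np.int32(14212)), (array([319.2, 293.7]), array([612.1, 245.9, 209.7]), np.int32(1592)), (array([319.5, 347.6]), array([601. , 226.8, 209.7]), np.int32(2685))]
yaw now 59.5 turn az units 0.33 shift units [-7.905  5.147  0.   ]
```

View pics/w5.png

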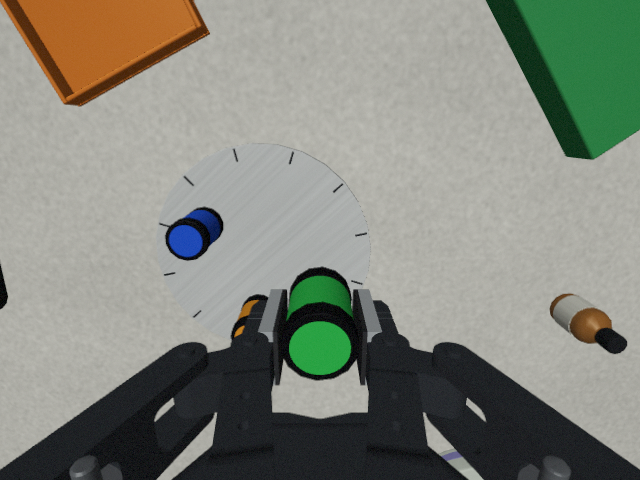

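The canister hangs upright and centred, with its top at (320,347), and blue and amber still stand on the platter. Next I'll carry it to above the pocket.

>>> drive_tool(deltas=[[255,0,0,0,0,0,0.33],[255,-0.23,0.15,0,0,0,0],[255,-0.465,0.303,0,0,0,0],[255,-0.465,0.303,0,0,0,0],[255,-0.465,0.303,0,0,0,0],[255,-0.465,0.303,0,0,0,0],[255,-0.465,0.303,0,0,0,0],[255,-0.465,0.303,0,0,0,0],[255,-0.465,0.303,0,0,0,0],[255,-0.465,0.303,0,0,0,0],[255,-0.465,0.303,0,0,0,0],[255,-0.465,0.303,0,0,0,0],[255,-0.465,0.303,0,0,0,0],[255,-0.465,0.303,0,0,0,0],[255,-0.465,0.303,0,0,0,0],[255,-0.465,0.303,0,0,0,0],[255,-0.465,0.303,0,0,0,0],[255,-0.465,0.303,0,0,0,0],[255,-0.23,0.15,0,0,0,0],[255,0,0,0,0,0,0]])

```text
time_s: 10.47
position: [607.3, -154.4, 179.5]
tcp_rot: [[0.535, 0.845, -0.0], [0.845, -0.535, -0.001], [-0.001, 0.0, -1.0]]
contact_force: [-0.1, -0.1, -1.5]
gripper_width: 28.8
finger_force: 29.7
```

Run:
```python
from h import *
import time
p,d,c=shot("wrist","w6"); u,v,X=cloud(d,c)
a=571.5,-209.3
r=np.hypot(X[:,0]-608.3,X[:,1]+150.5)
m=(r<27)&(X[:,2]>51.5)&(X[:,2]<57); Q=at_z(c,np.c_[u[m],v[m]],54)[:,:2]; print(m.sum(),cv2.minEnclosingCircle(np.float32(Q)) if m.sum() else "")
m=(np.hypot(X[:,0]-571.5,X[:,1]+209.3)<40)&(X[:,2]>98)&(X[:,2]<106); print(cv2.minAreaRect(np.float32(X[m][:,:2])),m.sum())
plan([608.3,-150.5,57.5],58)
```

```text
817 ((608.6103515625, -149.9706573486328), 22.474206924438477)
((0.0, 0.0), (0.0, 0.0), 0.0) 0
yaw now 57.79 turn az units -0.04 shift units [ 3.400e-02 -3.000e-03  3.052e+00]
```

>>> drive_tool(deltas=[[255,0.04,0,0,0,0,0],[255,0,0,0.2,0,0,0],[255,0,0,0.4,0,0,0],[255,0,0,0.5,0,0,0],[255,0,0,0.5,0,0,0],[255,0,0,0.5,0,0,0],[255,0,0,0.3,0,0,0],[255,0,0,0,0,0,0],[255,0,0,0,0,0,0],[255,0,0,0,0,0,0]])

```text
time_s: 11.35
position: [609.8, -148.6, 84.9]
tcp_rot: [[0.53, 0.848, 0.002], [0.848, -0.53, -0.0], [0.001, 0.002, -1.0]]
contact_force: [0.2, 0.4, -0.7]
gripper_width: 29.4
finger_force: 29.7
```

Run:
```python
from h import *
p,d,c=shot("wrist","w7"); u,v,X=cloud(d,c)
plan([608.5,-150.3,57],58)
```

```text
yaw now 57.96 turn az units -0.01 shift units [-0.051 -0.009  0.704]
```

View pics/w7.png

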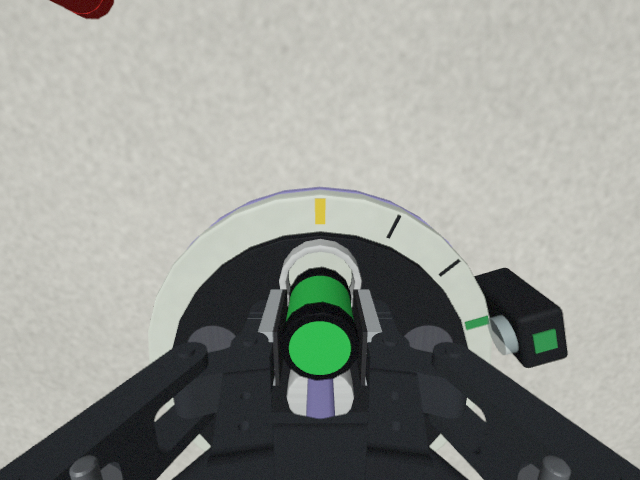

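The canister is over the collar, centred on the line to the yellow mark at (320,212). I'll lower it into the collar.

>>> drive_tool(deltas=[[255,-0.03,0,0.1,0,0,0],[255,0,0,0.15,0,0,0],[255,0,0,0.15,0,0,0],[255,0,0,0.1,0,0,0],[255,0,0,0.05,0,0,0],[255,0,0,0,0,0,0],[255,0,0,0,0,0,0]])

```text
time_s: 11.98
position: [608.3, -149.9, 61.6]
tcp_rot: [[0.531, 0.847, -0.0], [0.847, -0.531, 0.0], [-0.0, -0.0, -1.0]]
contact_force: [-1.0, -0.5, -0.4]
gripper_width: 28.8
finger_force: 29.7
```

Run:
```python
from h import *
s=env.read_state();print(s["contact_force"],s["moment"])
plan([608.5,-150.3,57],58)
```

```text
[-1.00730255 -0.45604553 -0.35866859] [-0.00724667 -0.00624795 -0.01854223]
yaw now 57.94 turn az units -0.01 shift units [-0.005  0.01   0.115]
```

In the collar without contact; I'll lower the last 4–5 mm.

>>> drive_tool(deltas=[[255,0,0,0.05,0,0,0],[255,0,0,0.04,0,0,0],[255,0,0,0.02,0,0,0],[255,0,0,0,0,0,0]])

```text
time_s: 12.32
position: [608.2, -150.0, 57.1]
tcp_rot: [[0.531, 0.847, -0.0], [0.847, -0.531, -0.0], [-0.0, -0.0, -1.0]]
contact_force: [-0.5, -0.0, -0.9]
gripper_width: 29.0
finger_force: 29.7
```

>>> drive_tool(deltas=[[255,0,0,0.02,0,0,0],[255,0,0,0,0,0,0]])

```text
time_s: 12.48
position: [608.5, -150.0, 56.8]
tcp_rot: [[0.531, 0.847, 0.0], [0.847, -0.531, -0.0], [0.0, 0.0, -1.0]]
contact_force: [-1.3, 0.1, 2.0]
gripper_width: 29.1
finger_force: 30.0
```

Touched the floor (about 3 N). I'll release and rise.

>>> drive_tool(deltas=[[130,0,0,0,0,0,0],[130,0,0,0,0,0,0],[60,0,0,0,0,0,0],[0,0,0,0,0,0,0],[0,0,0,0,0,0,0],[0,0,0,0,0,0,0],[0,0,0,-0.2,0,0,0],[0,0,0,-0.4,0,0,0],[0,0,0,-0.5,0,0,0],[0,0,0,-0.6,0,0,0],[0,-0.3,0,-0.6,0,0,0],[0,-0.5,0,-0.5,0,0,0],[0,-0.6,0,-0.3,0,0,0],[0,-0.4,0,0,0,0,0],[0,0,0,0,0,0,0],[0,0,0,0,0,0,0]])

```text
time_s: 13.82
position: [569.8, -211.9, 181.2]
tcp_rot: [[0.532, 0.846, 0.001], [0.846, -0.532, -0.001], [-0.0, 0.001, -1.0]]
contact_force: [0.1, 0.3, -1.0]
gripper_width: 85.4
finger_force: 0.0
```

Run:
```python
from h import *
p,d,c=shot("wrist","w8"); u,v,X=cloud(d,c); h=hsv(p)
n=lambda x,y,r,a,b:(np.hypot(X[:,0]-x,X[:,1]-y)<r)&(X[:,2]>a)&(X[:,2]<b)
m=n(571.5,-209.3,40,98,106); print("bar",cv2.minAreaRect(np.float32(X[m][:,:2])),m.sum(),X[m].mean(0))
m=n(608.4,-150.2,25,82,93); print("can top",cv2.minEnclosingCircle(np.float32(X[m][:,:2])),np.median(X[m,2]))
k,l,st,ce=cv2.connectedComponentsWithStats(cv2.inRange(h,(50,120,50),(75,255,255)))
print([(ce[j].round(1),at_z(c,[ce[j]],87)[0].round(1),st[j,4]) for j in range(1,k) if st[j,4]>100])
plan([571.5,-209.3,65],58)
```

```text
bar ((571.487060546875, -209.14784240722656), (43.30039978027344, 13.660904884338379), 58.32325744628906) 1275 [ 572.15345491 -208.4098299   101.76791066]
can top ((608.1133422851562, -149.6665802001953), 14.89768123626709) 87.28605389779943
[(array([319. , 135.8]), array([ 608.3, -149.6,   87. ]), np.int32(1130)), (array([485.6, 177.9]), array([ 688.7, -232. ,   87. ]), np.int32(308))]
yaw now 57.94 turn az units -0.01 shift units [0.044 0.012 2.896]
```

View pics/w8.png

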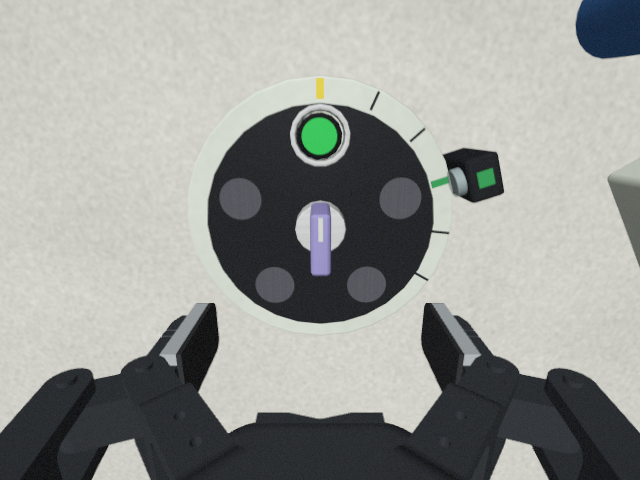

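The canister is seated, with its top at (319,136) and 87 mm high, and the wheel is still at home on the yellow mark. The knob is at (320,240). Descending to grip it.

>>> drive_tool(deltas=[[0,0.04,0.01,0.2,0,0,0],[0,0,0,0.4,0,0,0],[0,0,0,0.5,0,0,0],[0,0,0,0.5,0,0,0],[0,0,0,0.5,0,0,0],[0,0,0,0.4,0,0,0],[0,0,0,0.3,0,0,0],[0,0,0,0.1,0,0,0],[0,0,0,0,0,0,0],[0,0,0,0,0,0,0]])

```text
time_s: 14.7
position: [571.8, -209.5, 65.0]
tcp_rot: [[0.53, 0.848, 0.001], [0.848, -0.53, 0.0], [0.0, 0.0, -1.0]]
contact_force: [-0.3, -0.1, 0.4]
gripper_width: 85.6
finger_force: 0.0
```

Run:
```python
from h import *
plan([571.5,-209.2,65],58.2); s=env.read_state(); print(s["joints"].round(2) if hasattr(s["joints"],"round") else s["joints"],s["contact_force"],s["moment"],s["position"])
```

```text
yaw now 57.97 turn az units -0.05 shift units [ 0.002 -0.009 -0.   ]
[ 0.61  0.47 -0.42  1.67  0.22  1.05 -0.44] [-0.2604682  -0.07839596  0.41629964] [ 0.00728998 -0.01897987  0.07322172] [ 571.76982453 -209.46487107   64.98223376]
```

>>> drive_tool(deltas=[[255,0,-0.01,0,0,0,0],[255,0,0,0,0,0,0],[255,0,0,0,0,0,0],[255,0,0,0,0,0,0],[255,0,0,0,0,0,0],[255,0,0,0,0,0,0],[255,0,0,0,0,0,0],[255,0,0,0,0,0,0],[255,0,0,0,0,0,0],[255,0,0,0,0,0,0],[255,0,0,0,0,0,0],[255,0,0,0,0,0,0]], squeeze=60)

```text
time_s: 15.7
position: [571.6, -210.1, 64.9]
tcp_rot: [[0.531, 0.847, 0.002], [0.847, -0.531, -0.001], [0.0, 0.002, -1.0]]
contact_force: [4.4, -1.4, -0.5]
gripper_width: 13.5
finger_force: 61.8
```

>>> drive_tool(deltas=[[255,0,0,0,0,0,0.2],[255,0,0,0,0,0,0.4],[255,0,0,0,0,0,0.4],[255,0,0,0,0,0,0.4],[255,0,0,0,0,0,0.4],[255,0,0,0,0,0,0.4],[255,0,0,0,0,0,0.4],[255,0,0,0,0,0,0.4],[255,0,0,0,0,0,0.4],[255,0,0,0,0,0,0.4],[255,0,0,0,0,0,0.4],[255,0,0,0,0,0,0.4],[255,0,0,0,0,0,0.4],[255,0,0,0,0,0,0.24],[255,0,0,0,0,0,0],[255,0,0,0,0,0,0]], squeeze=60)

```text
time_s: 17.03
position: [571.8, -210.3, 64.9]
tcp_rot: [[0.83, 0.558, 0.002], [0.558, -0.83, -0.001], [0.001, 0.002, -1.0]]
contact_force: [5.9, -3.9, -0.7]
gripper_width: 13.3
finger_force: 61.6
```

```bash
cat > k.py <<'E'
from h import *
import sys
s=env.read_state(); p,d,c=shot("wrist",sys.argv[1]); u,v,X=cloud(d,c); h=hsv(p)
R=s["tcp_rot"]; print("t",s["time_s"],"yaw",np.degrees(np.arctan2(R[1,0],R[0,0])).round(2),s["position"].round(1),"F",s["contact_force"].round(1),"M",s["moment"].round(3),"w",round(s["gripper_width"],1),round(s["finger_force"],1))
k,l,st,ce=cv2.connectedComponentsWithStats(cv2.inRange(h,(50,120,50),(75,255,255)))
for j in range(1,k):
    if st[j,4]>100:
        x=at_z(c,[ce[j]],87)[0]; print(ce[j].round(1),x.round(1),st[j,4],"ang",np.degrees(np.arctan2(x[1]+209.2,x[0]-571.5)).round(2),"r",np.hypot(x[1]+209.2,x[0]-571.5).round(1))
E
python3 k.py k1
```

```text
t 17.0333 yaw 33.9 [ 571.8 -210.3   64.9] F [ 5.9 -3.9 -0.7] M [-0.466 -0.937  0.054] w 13.3 61.6
[564.8 105.5] [ 686.5 -228.6   87. ] 1088 ang -9.57 r 116.6
[317.4 150.5] [ 629.6 -169.9   87. ] 4008 ang 34.06 r 70.1
[478.2 144.8] [ 661.1 -213.3   87. ] 318 ang -2.64 r 89.7
```

One click done: yaw 33.9°, canister at 34.1°. Second click next.

>>> drive_tool(deltas=[[255,0,0,0,0,0,0.2],[255,0,0,0,0,0,0.4],[255,0,0,0,0,0,0.4],[255,0,0,0,0,0,0.4],[255,0,0,0,0,0,0.4],[255,0,0,0,0,0,0.4],[255,0,0,0,0,0,0.4],[255,0,0,0,0,0,0.4],[255,0,0,0,0,0,0.4],[255,0,0,0,0,0,0.4],[255,0,0,0,0,0,0.4],[255,0,0,0,0,0,0.4],[255,0,0,0,0,0,0.4],[255,0,0,0,0,0,0.24],[255,0,0,0,0,0,0],[255,0,0,0,0,0,0]])

```text
time_s: 18.42
position: [572.0, -210.5, 64.9]
tcp_rot: [[0.985, 0.171, 0.002], [0.171, -0.985, -0.001], [0.002, 0.002, -1.0]]
contact_force: [6.4, -4.0, -2.2]
gripper_width: 13.5
finger_force: 61.5
```

```bash
python3 k.py k2
python3 - <<'E'
from h import *
p,d,c=load("w8"); h=hsv(p)
for z,uv in((62,[485.6,177.9]),(30,[439,183.5]),(30,[320,87])):
    x=at_z(c,[uv],z)[0]; print(x.round(1),np.degrees(np.arctan2(x[1]+209.2,x[0]-571.5)).round(1))
E
```

```text
t 18.4167 yaw 9.87 [ 572.  -210.5   64.9] F [ 6.4 -4.  -2.2] M [-0.59  -1.211  0.069] w 13.5 61.5
[463.6  15.5] [ 687.8 -233.9   87. ] 1145 ang -11.98 r 118.9
[409.6  89.4] [ 664.6 -222.8   87. ] 338 ang -8.3 r 94.1
[317.5 150.5] [ 640.9 -197.1   87. ] 4006 ang 9.92 r 70.4
[ 696.9 -241.    62. ] -14.2
[ 672.2 -236.1   30. ] -14.9
[ 627.7 -120.1   30. ] 57.8
```

>>> drive_tool(deltas=[[255,0,0,0,0,0,0.2],[255,0,0,0,0,0,0.4],[255,0,0,0,0,0,0.4],[255,0,0,0,0,0,0.4],[255,0,0,0,0,0,0.4],[255,0,0,0,0,0,0.4],[255,0,0,0,0,0,0.4],[255,0,0,0,0,0,0.4],[255,0,0,0,0,0,0.4],[255,0,0,0,0,0,0.4],[255,0,0,0,0,0,0.4],[255,0,0,0,0,0,0.4],[255,0,0,0,0,0,0.4],[255,0,0,0,0,0,0.2],[255,0,0,0,0,0,0],[255,0,0,0,0,0,0],[255,0,0,0,0,0,0]])

```text
time_s: 19.88
position: [572.0, -210.8, 64.9]
tcp_rot: [[0.97, -0.242, 0.003], [-0.242, -0.97, -0.002], [0.003, 0.001, -1.0]]
contact_force: [6.3, -5.6, -3.3]
gripper_width: 13.5
finger_force: 61.4
```

```bash
python3 k.py k3; python3 -c "
from h import *
shot('top','t3'); shot('scene','s3')
a=cv2.imread('pics/t3.png')[150:290,170:450]; b=cv2.imread('pics/s3.png')[180:360,190:470]
cv2.imwrite('pics/f3.png',np.vstack([cv2.resize(a,(560,280)),cv2.resize(b,(498,320)) if 0 else cv2.resize(b,(560,320))]))"
```

```text
t 19.8833 yaw -13.98 [ 572.  -210.8   64.9] F [ 6.3 -5.6 -3.3] M [-0.815 -1.269 -0.012] w 13.5 61.4
[319.8  68.9] [ 664.1 -233.    87. ] 330 ang -14.4 r 95.7
[317.8 150.5] [ 640.1 -226.3   87. ] 4007 ang -14.01 r 70.7
```

View pics/f3.png

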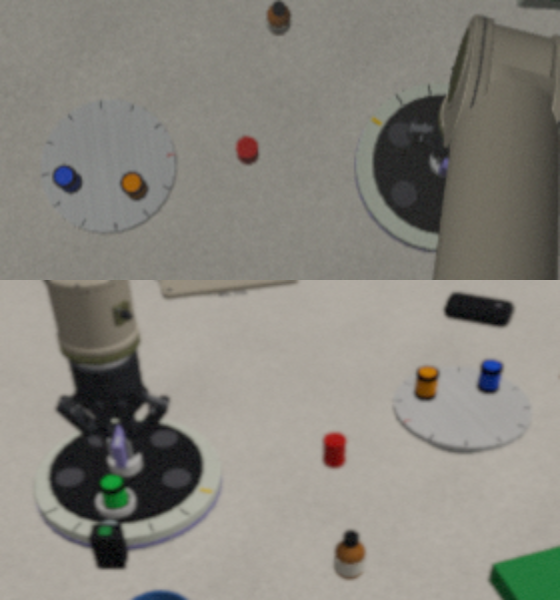

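View pics/k3.png

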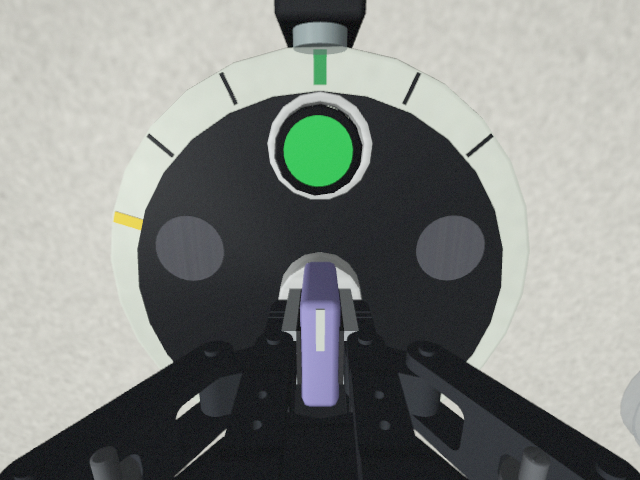

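The green canister at (318,150) is in line with the green mark at (320,67) and the lamp. The knob is gripped with almost no moment on it, and amber and blue are still standing on the turntable. Handing in.

```bash
python3 -c "
from workcell import ticket
print(ticket.finish_job())"
```

```text
the job is handed in; nothing more can be done
None
```

The green canister is standing in the wheel's pocket, and the knob was turned three clicks to the green mark and is held still there; the job was handed in at about 20 s, but no verdict was shown.

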